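# Unhang the pattern board and stand it on its leg

## Task

Take the wooden pattern board off the hanger: raise it until the studs sit in the wide ends of its keyholes, then draw it off them. Stand it upright on the black mat, its foot squarely on the white bar and its back (with the red leg) towards the red spot, and let go; then swing the red leg fully out so that it stands over the red spot. Leave the board standing free, never let go of it in mid-air or tip it over, and leave the other things on the bench where they are.

Things in the scene. Friction and masses are not known exactly. Their poses are not given: they have to be found in the camera images.
- hanger: Fixed dark wooden upright, 200 wide (y), 18 thick, top 150 above the bench, on a 12 base plate. Origin on the bench under its front face; own +x is where its studs point (away from the robot, turned up to 0.3 rad), z up. Hung, the pattern board's axes are parallel to the hanger's, its underside centre at x 28, y 0, z 40. On either side of the bench.
- stud_left (a point): Back of the head of the left stud (the hanger's +y side), 36 in front of the hanger's face, 120 above the bench; axes as the hanger. Each stud: shank 8 diameter and 16 long in front of a 16 diameter boss, then a brass head 16 diameter, 5 thick. Studs are 64 apart.
- stud_right (a point): The same point of the right stud (the hanger's -y side).
- board_mid (a point): Centre of the loose pattern board (about 0.4 kg with leg), 87.5 above its underside, in the panel's mid-plane: pale wooden panel with a painted banded figure, 120 wide (own y), 175 high (own z), 12 thick (own x). Own +x: its painted face, away from the hanger; -x: its back. Its foot bar, 120 wide, 24 high, reaches 16 behind to 20 in front of the mid-plane; the board just stands alone on it.
- board_grip (a point): Centre of the board's grip tab at the top middle: 50 wide, 12 thick, from 140 to 175 above the underside (this point at 157.5); axes as board_mid. The panel's full width ends at 140.
- keyhole_left (a point): Centre of the wide end (24 by 24, through) of the keyhole at the board's own y = +32, 58 above its underside, in the mid-plane; axes as board_mid. A slot 11 wide runs from it up to 84 above the underside, where the shank rests when hung. The board must rise 22 (give or take 3) from hanging for the heads to pass, then move 20 or more along own +x to be off.
- keyhole_right (a point): The same point of the other keyhole, at own y = -32.
- leg (a joint): Angle (rad) of the red gate leg on the board's back. Its hinge is upright, at own x = -11, y = 0 of the board. 0: folded along the back towards the board's +y side; it swings towards the board's -x, to a stop at 1.57 (fully out). It stays where it is left; turning takes about 0.012 N m. While the board hangs, the hanger blocks it.
- leg_top (a point): Centre of the top end of the leg's outer post: red, 10 thick, 20 wide, upright from 1 to 150 above the board's underside, 80 from the hinge, so beyond the board's +y side edge when folded. Own y points from hinge to post, own x across its thickness, z up. An arm (101 to 127 above the underside) joins it to the hinge. Fully out, it is at x = -91, y = 0 of the board.
- mat: Fixed black rubber mat, 200 (own x) by 190, 3 thick, turned up to 0.4 rad. Origin on the bench under its centre, z up. It lies on the other side of the bench from the hanger.
- mat_bar (a point): Centre of the white bar (42 by 126, long way along the mat's y) on the mat's top, 3 above the bench, 40 towards the mat's +x. The board's foot centre (below board_mid) goes here, the board's own x along the mat's +x.
- mat_spot (a point): Centre of the red spot (44 diameter) on the mat's top, where the leg's post ends up: 91 behind mat_bar (the mat's -x).
- blank_a: Bystander: loose turned white figure with red bands, 42 diameter, 129 high; origin under its centre.
- blank_b: Bystander: the same kind of figure; origin under its centre.
- sanding_block: Bystander: cork block 70 by 45 by 32 high; origin under its centre.
- paint_jar: Bystander: glass jar with red cap, 52 diameter, 60 high; origin under its centre.
- gouge: Bystander: hand tool 190 long lying in the middle of the bench, pointing away from the robot.
- brush: Bystander: brush 170 long lying at the far side.
- dish: Bystander: blue bowl 90 diameter, 30 high; origin under its centre.
Things that resemble listed ones, but are neither listed nor needed, are in the scene too. Leave any pink look-alike of the part that bears board_mid alone. Of the things that look like the hanger, the smaller one is meant.

How it is judged:
By the outcome, as a careful person would: the job done as asked, in the order asked, and still so for the second after the job is handed in, with the robot touching nothing.
It also fails if it takes over 58 s, if anything falls off the work surface, if the arm or the gripper's body presses on something with over 40 N, if the wrist force passes 120 N, or if a joint passes its speed limit or range.

## Robot

A 7-joint arm with a two-finger parallel gripper is mounted at the origin on the work surface. World frame = base frame: x ahead of the robot, y to its left, z up, the work surface at z = 0. Lengths are in m, angles in rad, forces in N, time in s.
With the tool pointing down it reaches from about 0.4 to 0.925 m from the base axis. Payload 5.6 kg.
Tool frame: the origin (TCP) lies on the centre line of the jaws, within the pads' length; the fingertips stand 25 mm ahead of it and the grasp point (between the pads) lies 6 mm ahead of it; y points along the fingers, z is the direction in which the jaws open and shut, and the axes are right-handed (so a half turn about y gives the same grasp; the last joint's range is limited). The gripper opens to 85 mm and grips with 20 to 120 N. Pads are 22 mm wide; open, the fingers measure 114 mm over their backs; the gripper's body (76 mm by 85 mm) begins 54 mm behind the grasp point. The pads swing forward as they close: fully open they stand 13 mm farther back than shut.
Start: joints at [1.103, 0.468, -0.012, 1.603, 0.006, 1.071, -0.056], TCP at [0.268, -0.592, 0.256] pointing down, gripper open.
Joint ranges: [-2.53, 2.53], [-0.31, 2.02], [-1.57, 1.55], [0.28, 2.44], [-1.29, 4.43], [0.15, 1.84], [-2.92, 2.92]. Speed limits (rad/s): [2.57, 2.57, 3.14, 3.14, 3.14, 3.14, 3.14].

## Interface

Orientations are given as a unit quaternion [w, x, y, z].
In Python, from plant import state, optics, workorder, recognise gives the robot as it stands.
- The arm moves only by the tool servo_tool, never from a script. Its argument "commands" is a list of rows, each a list of 5 numbers: the shift along the world's x, y, z as a fraction of full scale, then the turn about the world's z as a fraction of full scale, then the opening, from -1 (shut) to 1 (fully open). A call has 1 to 20 rows; each row is the pose to reach, as a shift and turn from the pose commanded when the call began; what a row does not reach only later rows make up. Full scale, the value 1, is 0.5 m for a shift and 120 degrees for a turn. A row lasts 1/12 s, in which the tool goes at most 41.7 mm and 7.16 degrees, less where a joint would pass 70% of its speed; a pose out of reach is approached as far as the arm can. A call with a number of a shift or a turn outside -1 to 1 is refused whole. A call with a gripper value outside its range is refused whole. The fingers move at their own pace and stop on an object; "squeeze" is the grip in N (left out, the last holds). Time passes only in rows, so rows that repeat a pose let the fingers close. It gives the time, the measured TCP pose, the force and the opening at its end, in the units of the state.
- state(): the state, without advancing time (a new reading comes with each control period).
- optics.read_camera(name): name is "scene" or "top" or "wrist"; returns a dict with "frame" (400x640x3 uint8, red, green, blue), "z_map" (400x640 float32, m along the optical axis (not along the pixel's ray), 0 where there is no reading), "fx", "fy", "cx", "cy" (pixels), "origin" and "orientation" of the camera in the world. Camera axes: x right, y up, looking along -z (the intrinsics and any distortion apply to the point x, -y, -z); pixel columns grow to the right and rows downward; lengths in m; the calibration is good to about 2 mm. The wrist camera is an equidistant fisheye: a pixel r from the principal point sees the ray r / f radians off the axis. A picture is of the moment at which its call begins.
- workorder.hand_in(): hands the job in, once; it reports no verdict.
Trained networks look in the newest picture that a camera, given by its name, has taken for a name from the list of things; names that differ only in an ending like _2 or _b are one class to them, and where a whole thing is asked for, a point or a joint stands for the part that bears it (a point fixed in the world has none). Each returns a list of dicts, best first, with "confidence" (0 to 1); they miss things now and then, are a little off and sometimes report something else, mostly with a low value. They report only what shows in the picture. A call takes as long as a camera call. They do not tell look-alikes from the thing itself.
- recognise(camera, thing): "location" ([x, y, z] in m, in world coordinates, good to about 4 mm: the middle of the surface that is visible of it).
The state is a dict: "t": time; "joint_positions": joint angles; "joint_vel": joint speeds; "joint_torque": joint torques, N m; "eef_pos": TCP position; "orientation": TCP orientation; "wrist_force": force on the tool from outside, world axes, zero at the start; "torque": the same for the moment, N m; "finger_gap": finger opening in m.
Only numpy, scipy, OpenCV 4.12 (cv2) and the standard library are available. Lean on these libraries where they do the work, as an engineer would, in place of code of your own. Each camera call takes 0.05 s, during which the arm holds its last target. There are 200 camera calls.

## Working session

There is one attempt and no reset: what is moved stays moved. The work goes in short steps, Python scripts to look and compute and a tool call to move; the robot and the scene stay as the last step left them, time stands still between calls to the robot, and variables do not carry over. Pictures are saved under pics/ and viewed, about 8 in all and at most 12, crops included, and the job is handed in when it is done.

Besides the shell and the picture viewer there is one more tool, called after "Call:" as a command line: name --pt "numbers of a row" for each row, then --argument value for the rest. servo_tool: Moves the arm, as the interface text tells. Its arguments: {"type":"object","properties":{"commands":{"type":"array","items":{"type":"array","items":{"type":"number","minimum":-1,"maximum":1}}},"squeeze":{"type":"number"}},"required":["commands"]}

```bash
ls; mkdir -p pics
cat > h.py <<'E'
import numpy as np, cv2
from scipy.spatial.transform import Rotation as R
from plant import state, optics, workorder, recognise
def cam(n):
    c=optics.read_camera(n); q=c["orientation"]; c["R"]=R.from_quat([q[1],q[2],q[3],q[0]]).as_matrix(); return c
def cloud(c):
    z=c["z_map"]; v,u=np.mgrid[:z.shape[0],:z.shape[1]]
    p=np.stack([(u-c["cx"])/c["fx"]*z,-(v-c["cy"])/c["fy"]*z,-z],-1)
    P=p@c["R"].T+np.array(c["origin"]); P[z==0]=np.nan; return P
def save(c,n): cv2.imwrite("pics/"+n,c["frame"][:,:,::-1])
E
python3 - <<'E'
from h import *
s=state(); print(s)
for n in("top","scene"):
    c=cam(n); save(c,n+"0.png"); np.savez(n+"0.npz",P=cloud(c),f=c["frame"]); print(n,c["origin"],c["R"].round(3).tolist(),c["fx"],c["cx"],c["cy"])
    for t in["hanger","board_mid","board_grip","keyhole_left","leg_top","mat","mat_bar","mat_spot","stud_left","blank_a","gouge"]:
        print(t,[(np.round(r["location"],3).tolist(),round(r["confidence"],2)) for r in recognise(n,t)])
E
```

```text
pics
{'t': 0.0, 'joint_positions': array([ 1.10300862,  0.46837585, -0.01160642,  1.60366158,  0.00598525,
        1.0713923 , -0.05629299]), 'joint_vel': array([-7.09926968e-04, -1.10965121e-03, -1.60684762e-03,  1.44825342e-03,
       -1.71614068e-04,  7.42577009e-05, -7.03612407e-04]), 'joint_torque': array([-3.30978683e-04, -5.32378292e+01,  2.13017967e-02, -2.51305890e+01,
        1.13493160e-02,  7.71885185e-03,  2.75762005e-05]), 'eef_pos': array([ 0.26760895, -0.59177331,  0.25532343]), 'orientation': array([ 0.14886507, -0.14920992,  0.69183518, -0.69060819]), 'wrist_force': array([-0.22959268, -0.58850059, -0.08645621]), 'torque': array([-0.04619883, -0.0241656 ,  0.01608836]), 'finger_gap': 0.08542351277779485}
top [0.30863381 0.00446685 1.70391641] [[-0.028, 0.991, -0.13], [-1.0, -0.027, 0.006], [0.003, 0.13, 0.992]] 490.5529809702483 314.5052296704898 201.6900433181913
hanger [([0.198, -0.274, 0.017], 0.9), ([0.502, 0.207, 0.012], 0.88)]
board_mid [([0.318, 0.229, 0.126], 0.59), ([0.566, 0.206, 0.166], 0.58)]
board_grip [([0.562, 0.21, 0.165], 0.98), ([0.317, 0.228, 0.12
[... 714 characters left out ...]
29, 0.08], 0.86), ([0.573, 0.28, 0.129], 0.73)]
board_mid [([0.326, 0.235, 0.088], 0.92), ([0.578, 0.207, 0.128], 0.76)]
board_grip [([0.576, 0.208, 0.125], 0.92), ([0.324, 0.238, 0.082], 0.88)]
keyhole_left [([0.327, 0.233, 0.084], 0.88), ([0.577, 0.203, 0.126], 0.57)]
leg_top [([0.57, 0.285, 0.126], 0.86), ([0.512, -0.183, 0.0], 0.71), ([0.331, 0.309, 0.09], 0.69)]
mat [([0.516, -0.185, 0.003], 0.73)]
mat_bar [([0.514, -0.184, 0.0], 0.93)]
mat_spot [([0.512, -0.184, 0.003], 0.61)]
stud_left [([0.579, 0.206, 0.126], 0.74), ([0.533, 0.13, 0.081], 0.72), ([0.25, -0.286, 0.105], 0.59)]
blank_a [([0.659, -0.402, 0.076], 0.81), ([0.786, 0.102, 0.084], 0.73)]
gouge [([0.398, 0.006, 0.021], 0.51)]
```

```bash
ls pics
```

```text
scene0.png
top0.png
```

View pics/top0.png

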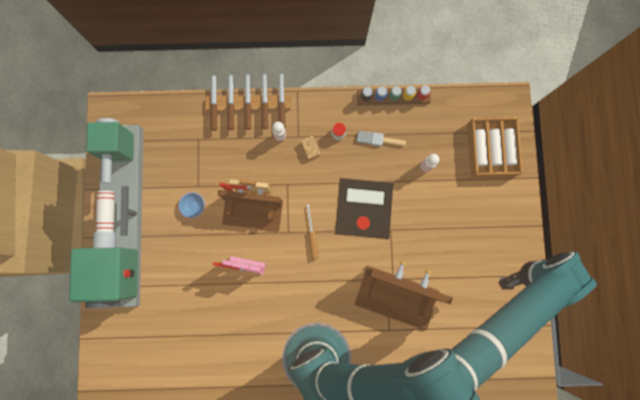

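View pics/scene0.png

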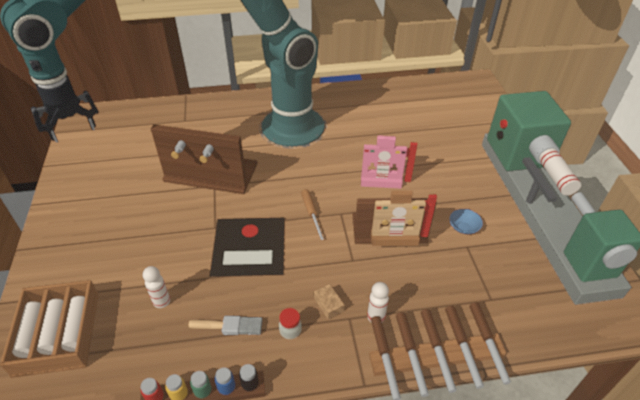

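The scene view shows the hung board at about (400,215), left of the blue bowl, with its red leg at (430,215). The pink look-alike is at (388,165) and the larger empty hanger at (203,160). In the top view the mat is at (364,208), with the bar at (365,197) and the spot at (363,223), so mat +x points away from the robot. Next I'll measure the poses.

```bash
cat > m.py <<'E'
from h import *
def rng(m,P): 
    q=P[m]; return len(q),np.nanmin(q,0).round(3),np.nanmax(q,0).round(3),np.nanmean(q,0).round(4)
o=state()["orientation"]; print("tool R",R.from_quat(np.roll(o,-1)).as_matrix().round(3).tolist())
for n in("top","scene"):
    d=np.load(n+"0.npz"); P=d["P"]; f=d["f"].astype(int); r,g,b=f[...,0],f[...,1],f[...,2]; x,y,z=P[...,0],P[...,1],P[...,2]
    # mat
    box=(abs(x-.5)<.16)&(abs(y+.18)<.16)&(z<.03)
    blk=box&(f.max(-1)<75); wh=box&(f.min(-1)>170); red=box&(r>130)&(g<80)
    for k,m in(("blk",blk),("wh",wh),("red",red)):
        n_,c=cv2.connectedComponents(m.astype(np.uint8)),None
        lab=n_[1]; big=1+np.argmax([np.sum(lab==i) for i in range(1,n_[0])]); m=lab==big
        cen=P[m].mean(0)
        print(n,k,m.sum(),cen.round(4))
        if k!="red":
            hull=m
            cs,_=cv2.findContours(m.astype(np.uint8),cv2.RETR_EXTERNAL,cv2.CHAIN_APPROX_NONE)
            pts=P[cs[0][:,0,1],cs[0][:,0,0],:2]; rc=cv2.minAreaRect((pts*1000).astype(np.float32)); print("  rect",rc)
    # board
    box=(abs(x-.56)<.09)&(abs(y-.21)<.13)
    t=box&(z>.185); print(n,"tab",rng(t,P))
    if t.sum()>5: print("  rect",cv2.minAreaRect((P[t][:,:2]*1000).astype(np.float32)), np.sort(z[t])[-8:].round(3))
    rd=box&(r>120)&(g<70)&(b<70); print(n,"redleg",rng(rd,P))
    # board front plane
    pb=box&(z>.075)&(z<.21)&(x>.55)&(~rd)
    if n=="scene":
        Q=P[pb]; best=None; rs=np.random.default_rng(0)
        for _ in range(500):
            a=Q[rs.choice(len(Q),3,False)]; nn=np.cross(a[1]-a[0],a[2]-a[0]); nn/=np.linalg.norm(nn)+1e-9
            if abs(nn[2])>.3: continue
            inl=abs((Q-a[0])@nn)<.003
            if best is None or inl.sum()>best.sum(): best=inl
        I=Q[best]; c0=I.mean(0); nn=np.linalg.svd(I-c0)[2][2]; nn*=np.sign(nn[0]); print("plane",len(Q),best.sum(),c0.round(4),nn.round(4),"yaw",np.arctan2(nn[1],nn[0]))
        yw=np.arctan2(nn[1],nn[0]); lat=I@[-np.sin(yw),np.cos(yw),0]; print("lat range",np.percentile(lat,[0,1,50,99,100]).round(4),"norm",(c0@nn).round(4), "zr",I[:,2].min(),I[:,2].max())
        tt=I[I[:,2]>.188]; print("tab lat", len(tt), (tt@[-np.sin(yw),np.cos(yw),0]).min(),(tt@[-np.sin(yw),np.cos(yw),0]).max())
    # hanger top z ~.15
    ht=(abs(x-.52)<.09)&(abs(y-.2)<.15)&(abs(z-.15)<.006)&(f.sum(-1)<260); 
    if ht.sum()>20: print(n,"hangertop",rng(ht,P),cv2.minAreaRect((P[ht][:,:2]*1000).astype(np.float32)))
f=cv2.imread("pics/top0.png"); a=cv2.resize(f[165:245,170:320],None,fx=5,fy=5,interpolation=cv2.INTER_CUBIC)
cv2.imwrite("pics/crop1.png",a)
E
python3 m.py
```

```text
tool R [[-0.911, -0.0, 0.412], [-0.412, -0.0, -0.911], [0.0, -1.0, 0.0]]Traceback (most recent call last):
  File "m.py", line 12, in <module>
    lab=n_[1]; big=1+np.argmax([np.sum(lab==i) for i in range(1,n_[0])]); m=lab==big
                     ~~~~~~~~~^^^^^^^^^^^^^^^^^^^^^^^^^^^^^^^^^^^^^^^^^^
    return _wrapfunc(a, 'argmax', axis=axis, out=out, **kwds)
    return _wrapit(obj, method, *args, **kwds)
    result = getattr(arr, method)(*args, **kwds)
ValueError: attempt to get argmax of an empty sequence
```

Run:
```python
import numpy as np
for n,pts in(("top",((365,197),(363,223),(345,190),(252,205))),("scene",((248,258),(250,231),(225,240),(385,215)))):
    d=np.load(n+"0.npz")
    for u,v in pts: print(n,u,v,d["P"][v,u].round(3),d["f"][v,u])
from plant import optics
print({k:(v if np.size(v)<10 else 0) for k,v in optics.read_camera("top").items()})
```

```text
top 365 197 [ 0.543 -0.183  0.003] [220 222 207]
top 363 223 [ 0.451 -0.172  0.007] [205  71  52]
top 345 190 [ 0.57  -0.114  0.003] [83 70 57]
top 252 205 [0.525 0.212 0.007] [101  71  47]
scene 248 258 [ 0.548 -0.182  0.004] [198 194 181]
scene 250 231 [ 0.453 -0.171  0.002] [177  62  55]
scene 225 240 [ 0.477 -0.24   0.004] [62 54 49]
scene 385 215 [0.574 0.168 0.142] [182 150 113]
{'frame': 0, 'z_map': 0, 'fx': 490.5529809702483, 'fy': 490.5529809702483, 'cx': 314.5052296704898, 'cy': 201.6900433181913, 'origin': array([0.30863381, 0.00446685, 1.70391641]), 'orientation': array([-0.69579429, -0.04444751,  0.04753335,  0.71528687])}
```

```bash
sed -i 's/blk=box&(f.max(-1)<75)/blk=box\&(f.max(-1)<105)\&(r-b<40)/; s/f.min(-1)>170/f.min(-1)>140/; s/(r>130)&(g<80)/(r>120)\&(g<95)\&(b<95)/; s/n_,c=cv2.connectedComponents(m.astype(np.uint8)),None/n_=cv2.connectedComponents(m.astype(np.uint8))/' m.py; python3 m.py
```

```text
tool R [[-0.911, -0.0, 0.412], [-0.412, -0.0, -0.911], [0.0, -1.0, 0.0]]
top blk 2171 [ 0.4972 -0.1771  0.0036]
  rect ((504.41436767578125, -178.2238006591797), (185.39328002929688, 194.9175262451172), 82.97699737548828)
top wh 474 [ 0.5461 -0.1833  0.0038]
  rect ((546.8795166015625, -183.3251953125), (128.72430419921875, 46.53849792480469), 83.32102966308594)
top red 160 [ 0.4538 -0.1717  0.0044]
top tab (122, array([0.564, 0.146, 0.185]), array([0.583, 0.292, 0.222]), array([0.5721, 0.2168, 0.2044]))
  rect ((573.6007690429688, 218.78903198242188), (146.84141540527344, 16.362634658813477), 88.7071762084961) [0.218 0.219 0.219 0.219 0.219 0.22  0.221 0.222]
top redleg (80, array([0.559, 0.214, 0.074]), array([0.576, 0.286, 0.191]), array([0.5664, 0.2582, 0.1549]))
top hangertop (118, array([0.517, 0.121, 0.144]), array([0.567, 0.3  , 0.156]), array([0.5412, 0.2382, 0.1502])) ((543.7465209960938, 209.22738647460938), (182.43943786621094, 29.53985595703125), 81.91602325439453)
scene blk 3110 [ 0.504  -0.1789  0.0028]
  rect ((503.0870056152344, -179.32241821289062), (190.31192016601
[... 368 characters left out ...]
 233.07656860351562), (115.15802764892578, 19.792505264282227), 87.79171752929688) [0.217 0.217 0.218 0.218 0.218 0.218 0.219 0.219]
scene redleg (321, array([0.548, 0.152, 0.028]), array([0.58 , 0.302, 0.191]), array([0.5738, 0.2817, 0.1241]))
plane 1729 1328 [0.578  0.1995 0.1412] [ 0.9901 -0.1399  0.0125] yaw -0.1403654603858361
lat range [0.2185 0.2194 0.2781 0.3374 0.3394] norm 0.5461 zr 0.0750425561373329 0.20991979639290903
tab lat 130 0.25421405932718816 0.3042078674446908
scene hangertop (95, array([0.518, 0.108, 0.144]), array([0.578, 0.3  , 0.155]), array([0.5399, 0.1909, 0.1492])) ((548.9891967773438, 203.5566864013672), (194.2499542236328, 44.482852935791016), 84.29910278320312)
```

View pics/crop1.png

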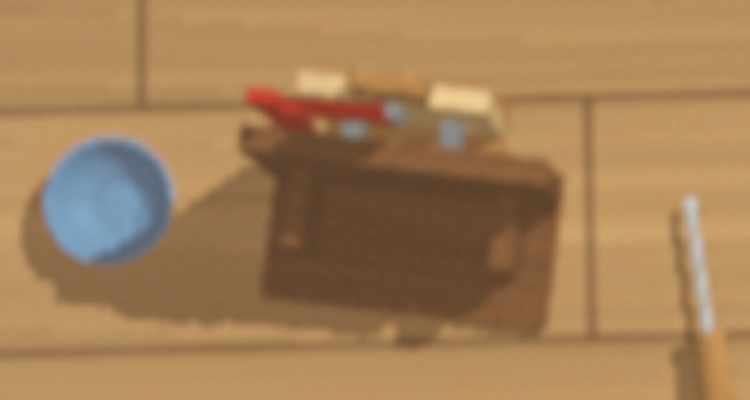

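The crop shows the yellow/brown board on the far side of the hanger. The red leg is at (320,105), folded towards +y, and the two studs are at (352,130) and (452,130).

Poses from this round:

| Item | Position | Yaw (rad) |
|---|---|---|
| Grip tab | (0.572, 0.201) | -0.14 |
| mat_bar | (0.544, -0.1835) | -0.122 |

I'll move over the board now.

Call:
servo_tool --pt "0 0 0.1 0 1" --pt "0.1 0.1 0.14 0.06 1" --pt "0.2 0.3 0.14 0.12 1" --pt "0.3 0.5 0.14 0.2 1" --pt "0.4 0.7 0.14 0.3 1" --pt "0.5 0.9 0.14 0.48 1" --pt "0.5 0.9 0.14 0.48 1" --pt "0.5 0.9 0.14 0.48 1" --pt "0.5 0.9 0.14 0.48 1" --pt "0.5 0.9 0.14 0.48 1" --pt "0.5 0.9 0.14 0.48 1" --pt "0.5 0.9 0.14 0.48 1" --pt "0.5 0.9 0.14 0.48 1" --pt "0.5 0.9 0.14 0.48 1" --pt "0.5 0.9 0.14 0.48 1" --squeeze 70

```text
t: 2.5
eef_pos: [0.52, -0.1361, 0.3269]
orientation: [0.467, -0.465, 0.532, -0.532]
wrist_force: [1.0, 0.4, -0.6]
finger_gap: 0.0854
```

```bash
cat > tcp.py <<'E'
from h import *
s=state(); M=R.from_quat(np.roll(s["orientation"],-1)).as_matrix()
print("t",s["t"],"pos",s["eef_pos"].round(4),"yaw z",np.degrees(np.arctan2(M[1,2],M[0,2])).round(2),"down",M[:,1].round(3),"F",s["wrist_force"].round(2),"gap",round(s["finger_gap"],4),"q",s["joint_positions"].round(2))
E
python3 tcp.py
```

```text
t 2.5 pos [ 0.52   -0.1361  0.3269] yaw z -7.54 down [ 0.002  0.002 -1.   ] F [ 1.03  0.45 -0.58] gap 0.0854 q [ 0.58  0.25 -0.45  1.77  0.12  1.14 -0.04]
```

Call:
servo_tool --pt "0.109 0.686 0 0 1" --pt "0.109 0.686 0 0 1" --pt "0.109 0.686 0 0 1" --pt "0.109 0.686 0 0 1" --pt "0.109 0.686 0 0 1" --pt "0.109 0.686 0 0 1" --pt "0.109 0.686 0 0 1" --pt "0.109 0.686 0 0 1" --pt "0.109 0.686 -0.05 0 1" --pt "0.109 0.686 -0.05 0 1" --pt "0.109 0.686 -0.05 0 1" --pt "0.109 0.686 -0.05 0 1" --pt "0.109 0.686 -0.05 0 1"

```text
t: 3.58
eef_pos: [0.5732, 0.1987, 0.3021]
orientation: [-0.463, 0.463, -0.534, 0.535]
wrist_force: [0.2, 0.2, 0.5]
finger_gap: 0.0855
```

```bash
cat > w.py <<'E'
from h import *
import sys
exec(open("tcp.py").read())
c=cam("wrist"); save(c,sys.argv[1]); 
z=c["z_map"]; v,u=np.mgrid[:400,:640]; a=(u-c["cx"])/c["fx"]; b=(v-c["cy"])/c["fy"]; r=np.hypot(a,b)
k=np.tan(r)/np.maximum(r,1e-9); P=np.stack([a*k*z,-b*k*z,-z],-1)@c["R"].T+np.array(c["origin"]); P[z==0]=np.nan
np.savez("w.npz",P=P,f=c["frame"])
for t in["board_grip"]: print(t,[(np.round(q["location"],3).tolist(),round(q["confidence"],2)) for q in recognise("wrist",t)])
yw=-.14; ex=np.array([np.cos(yw),np.sin(yw)]); ey=np.array([-ex[1],ex[0]])
x,y,zz=P[...,0],P[...,1],P[...,2]
t=(abs(x-.572)<.05)&(abs(y-.2)<.06)&(abs(zz-.215)<.01)
Q=P[t]; print("tabtop",t.sum(),Q[:,2].min(),Q[:,2].max())
if t.sum()>10:
    print("x'",np.percentile(Q[:,:2]@ex,[1,10,50,90,99]).round(4),"y'",np.percentile(Q[:,:2]@ey,[1,50,99]).round(4),cv2.minAreaRect((Q[:,:2]*1000).astype(np.float32)))
print("mycoord tcp",s["eef_pos"][:2]@ex,s["eef_pos"][:2]@ey)
E
python3 w.py w1.png
python3 - <<'E'
import sys; sys.path.insert(0,'.')
import numpy as np
for n in("top","scene"):
    d=np.load(""+n+"0.npz"); P=d["P"]; m=(abs(P[...,0]-.572)<.05)&(abs(P[...,1]-.2)<.045)&(P[...,2]>.198)
    yw=-.14; ex=np.array([np.cos(yw),np.sin(yw)]); ey=np.array([-ex[1],ex[0]]); Q=P[m]
    print(n,m.sum(),np.percentile(Q[:,:2]@ex,[1,25,50,75,99]).round(4),np.percentile(Q[:,:2]@ey,[1,50,99]).round(4))
E
```

```text
t 3.5833 pos [0.5732 0.1987 0.3021] yaw z -8.24 down [ 0.001 -0.001 -1.   ] F [0.23 0.2  0.51] gap 0.0855 q [ 0.04  0.42 -0.58  1.64  0.25  1.16 -0.74]
board_grip [([0.577, 0.22, 0.181], 0.8), ([0.564, 0.256, 0.167], 0.65), ([0.322, 0.242, 0.097], 0.59), ([0.518, -0.087, 0.006], 0.34)]
tabtop 1184 0.20511194605196875 0.21545138068638894
x' [0.5328 0.534  0.5389 0.5438 0.5446] y' [0.254  0.2799 0.3022] ((572.139892578125, 200.1328125), (48.945472717285156, 11.994291305541992), 81.85106658935547)
mycoord tcp 0.539901694138111 0.2767859019889737
top 79 [0.5334 0.5351 0.5385 0.5422 0.5459] [0.2555 0.2791 0.3039]
scene 173 [0.5332 0.5398 0.5426 0.5445 0.548 ] [0.254  0.2771 0.3021]
```

View pics/w1.png

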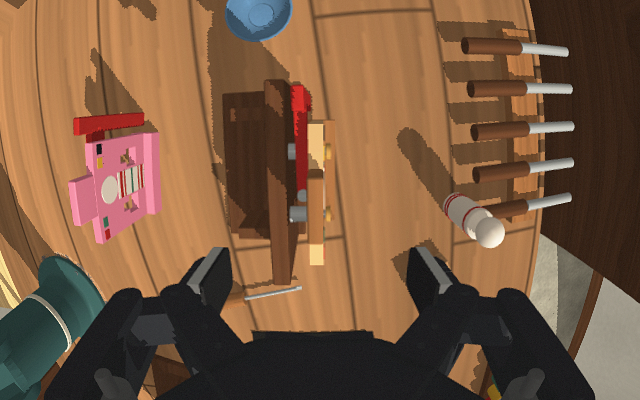

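The wrist view shows the hung board's tab at (316,185), between the open fingers. Measured tab centre is (0.572, 0.200) with yaw -8.1°, which agrees with the earlier estimate. Descending and gripping next.

Call:
servo_tool --pt "0 0 -0.08 0 1" --pt "0 0 -0.14 0 1" --pt "0 0 -0.17 0 1" --pt "0 0 -0.194 0 1" --pt "0 0 -0.194 0 1" --pt "0 0 -0.194 0 1" --pt "0 0 -0.194 0 1" --pt "0 0 -0.194 0 -1" --pt "0 0 -0.194 0 -1" --pt "0 0 -0.194 0 -1" --pt "0 0 -0.194 0 -1" --pt "0 0 -0.194 0 -1" --pt "0 0 -0.194 0 -1" --pt "0 0 -0.194 0 -1" --pt "0 0 -0.194 0 -1" --pt "0 0 -0.194 0 -1" --squeeze 70

```text
t: 5.02
eef_pos: [0.5721, 0.2009, 0.2045]
orientation: [0.463, -0.464, 0.534, -0.534]
wrist_force: [-1.6, -0.7, 4.5]
finger_gap: 0.0111
```

```bash
python3 tcp.py
```

```text
t 5.0167 pos [0.5721 0.2009 0.2045] yaw z -8.06 down [-0. -0. -1.] F [-1.62 -0.73  4.5 ] gap 0.0111 q [ 0.01  0.52 -0.54  1.73  0.31  0.98 -0.79]
```

Call:
servo_tool --pt "0 0 0.008 0 -1" --pt "0 0 0.016 0 -1" --pt "0 0 0.024 0 -1" --pt "0 0 0.032 0 -1" --pt "0 0 0.04 0 -1" --pt "0 0 0.044 0 -1" --pt "0 0 0.044 0 -1" --pt "0 0 0.044 0 -1" --pt "0 0 0.044 0 -1" --pt "0 0 0.044 0 -1"

```text
t: 5.85
eef_pos: [0.5722, 0.2006, 0.226]
orientation: [0.463, -0.464, 0.534, -0.534]
wrist_force: [0.4, -0.1, -3.5]
finger_gap: 0.0112
```

```bash
python3 tcp.py
python3 - <<'E'
from h import *
c=cam("scene"); a=c["frame"][150:270,330:480,::-1]; cv2.imwrite("pics/s2.png",cv2.resize(a,None,fx=5,fy=5,interpolation=cv2.INTER_CUBIC))
E
```

```text
t 5.85 pos [0.5722 0.2006 0.226 ] yaw z -8.07 down [-0. -0. -1.] F [ 0.38 -0.06 -3.5 ] gap 0.0112 q [ 0.02  0.5  -0.55  1.71  0.3   1.02 -0.78]
```

View pics/s2.png

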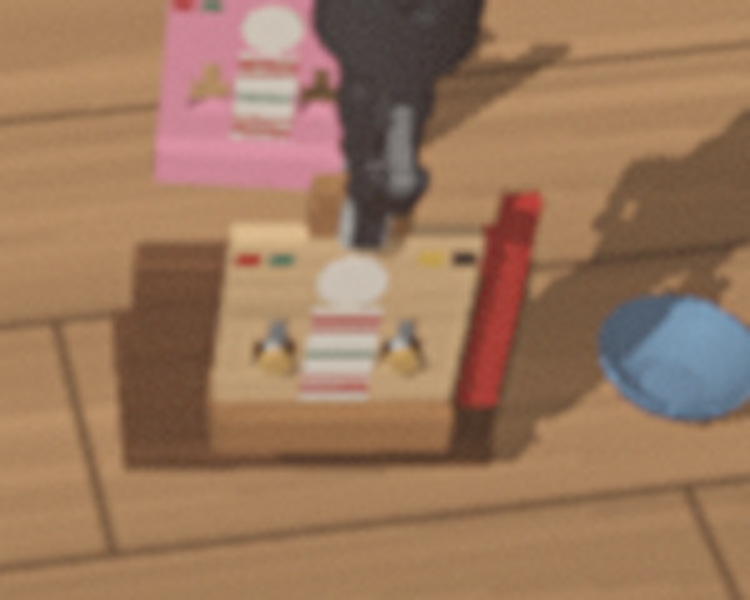

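The studs now sit in the wide ends of the keyholes (275,350 and 403,350). Lift is 21.5 mm, and the force reading of about 4 N matches the weight. Drawing off along own +x, then up.

Call:
servo_tool --pt "0.016 -0.0022 0.001 0 -1" --pt "0.032 -0.0045 0.001 0 -1" --pt "0.048 -0.0067 0.001 0 -1" --pt "0.064 -0.009 0.001 0 -1" --pt "0.08 -0.0112 0.001 0 -1" --pt "0.1 -0.014 0.001 0 -1" --pt "0.12 -0.0168 0.001 0 -1" --pt "0.12 -0.0168 0.001 0 -1" --pt "0.12 -0.0168 0.001 0 -1"

```text
t: 6.65
eef_pos: [0.6328, 0.192, 0.2264]
orientation: [0.463, -0.464, 0.534, -0.534]
wrist_force: [0.3, -0.4, -3.5]
finger_gap: 0.0111
```

```bash
python3 tcp.py
```

```text
t 6.65 pos [0.6328 0.192  0.2264] yaw z -8.12 down [-0.001  0.    -1.   ] F [ 0.32 -0.42 -3.55] gap 0.0111 q [ 0.02  0.58 -0.53  1.57  0.32  1.07 -0.73]
```

Call:
servo_tool --pt "0 0 0.05 0 -1" --pt "0 0 0.1 0 -1" --pt "-0.01 -0.04 0.12 0 -1" --pt "-0.03 -0.1 0.12 0.003 -1" --pt "-0.05 -0.16 0.12 0.006 -1" --pt "-0.06 -0.22 0.12 0.009 -1" --pt "-0.08 -0.28 0.12 0.009 -1" --pt "-0.09 -0.34 0.12 0.009 -1" --pt "-0.1 -0.4 0.12 0.009 -1" --pt "-0.12 -0.46 0.12 0.009 -1" --pt "-0.13 -0.52 0.12 0.009 -1" --pt "-0.14 -0.58 0.12 0.009 -1" --pt "-0.15 -0.64 0.12 0.009 -1" --pt "-0.16 -0.7 0.12 0.009 -1" --pt "-0.17 -0.74 0.1 0.009 -1" --pt "-0.176 -0.753 0.06 0.009 -1" --pt "-0.176 -0.753 0 0.009 -1" --pt "-0.176 -0.753 -0.05 0.009 -1" --pt "-0.176 -0.753 -0.05 0.009 -1" --pt "-0.176 -0.753 -0.05 0.009 -1"

```text
t: 8.32
eef_pos: [0.5435, -0.1834, 0.2012]
orientation: [0.468, -0.469, 0.53, -0.528]
wrist_force: [-0.3, 0.4, -3.9]
finger_gap: 0.0109
```

```bash
python3 tcp.py
cat > chk.py <<'E'
from h import *
import sys
yw=-.122; ex=np.array([np.cos(yw),np.sin(yw)]); ey=np.array([-ex[1],ex[0]]); B=np.array([.544,-.1835])
c=cam("scene"); P=cloud(c); f=c["frame"].astype(int); z=P[...,2]
a=c["frame"][130:300,170:340,::-1]; cv2.imwrite("pics/"+sys.argv[1],cv2.resize(a,None,fx=3.5,fy=3.5,interpolation=cv2.INTER_CUBIC))
d=P[...,:2]-B; X=d@ex; Y=d@ey
wood=(abs(X-.006)<.015)&(abs(Y)<.075)&(z>.05)&(z<.16)&(f[...,0]>110)&~((f[...,1]<80))
Q=P[wood]
for _ in range(6):
    c0=Q.mean(0); nn=np.linalg.svd(Q-c0)[2][2]; nn*=np.sign(nn[0]); r=(Q-c0)@nn; Q=Q[abs(r)<max(.003,2*r.std())]
print("face",len(Q),"X",((c0[:2]-B)@ex).round(4),"z",c0[2].round(3),"n",nn.round(4),"yaw",np.arctan2(nn[1],nn[0]).round(4))
Yq=(Q[:,:2]-B)@ey
for lo,hi in((.06,.1),(.1,.15)):
    m=(Q[:,2]>lo)&(Q[:,2]<hi); print("Y range",lo,np.percentile(Yq[m],[0.5,2,98,99.5]).round(4))
print("X of near points z<.035", )
foot=(abs(X-.01)<.035)&(abs(Y)<.08)&(z>.008)&(z<.06); print("foot n",foot.sum(),"X",np.percentile(X[foot],[2,50,98]).round(4),"Y",np.percentile(Y[foot],[1,99]).round(4),"zmin",z[foot].min() if foot.any() else None)
E
python3 chk.py s3.png
```

```text
t 8.3167 pos [ 0.5435 -0.1834  0.2012] yaw z -6.94 down [-0.003  0.001 -1.   ] F [-0.27  0.43 -3.91] gap 0.0109 q [ 0.62  0.45 -0.45  1.82  0.24  0.93 -0.06]
face 1102 X 0.0057 z 0.111 n [ 9.924e-01 -1.229e-01  1.000e-04] yaw -0.1232
Y range 0.06 [-0.059  -0.0575  0.0582  0.0599]
Y range 0.1 [-0.0591 -0.0572  0.0584  0.0597]
X of near points z<.035
foot n 407 X [-0.0089  0.0182  0.0229] Y [-0.0592  0.0773] zmin 0.008098412069416305
```

View pics/s3.png

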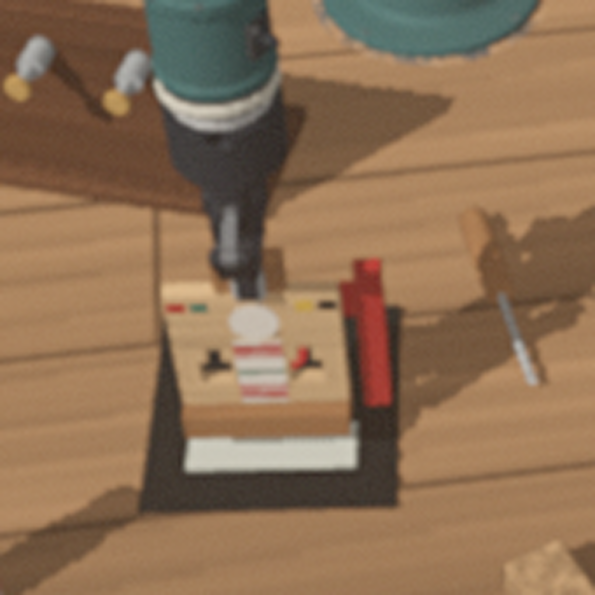

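The board is square over the bar (190–355, 450) and within 1 mm by measurement. The leg at (372,330) has drifted slightly out, which does no harm. Lowering onto the bar.

Call:
servo_tool --pt "0 0 -0.02 0 -1" --pt "0 0 -0.04 0 -1" --pt "0 0 -0.05 0 -1" --pt "0 0 -0.056 0 -1" --pt "0 0 -0.06 0 -1" --pt "0 0 -0.062 0 -1" --pt "0 0 -0.064 0 -1" --pt "0 0 -0.066 0 -1" --pt "0 0 -0.066 0 -1" --pt "0 0 -0.066 0 -1"

```text
t: 9.2
eef_pos: [0.5444, -0.1842, 0.1689]
orientation: [-0.469, 0.469, -0.529, 0.53]
wrist_force: [-0.8, 0.4, -2.9]
finger_gap: 0.0113
```

```bash
python3 tcp.py; python3 chk.py s4.png
```

```text
t 9.2 pos [ 0.5444 -0.1842  0.1689] yaw z -6.99 down [ 0. -0. -1.] F [-0.78  0.39 -2.87] gap 0.0113 q [ 0.61  0.49 -0.44  1.84  0.27  0.86 -0.08]
face 982 X 0.0069 z 0.104 n [ 0.993  -0.1181 -0.002 ] yaw -0.1184
Y range 0.06 [-0.0596 -0.058   0.058   0.0591]
Y range 0.1 [-0.0598 -0.0579  0.0574  0.059 ]
X of near points z<.035
foot n 866 X [-0.008   0.0088  0.0234] Y [-0.0597  0.0779] zmin 0.008009178317585075
```

Not in contact yet (Fz about -2.9, still noisy), so I'll lower in 0.5 mm steps.

Call:
servo_tool --pt "0 0 -0.001 0 -1" --pt "0 0 -0.002 0 -1" --pt "0 0 -0.003 0 -1" --pt "0 0 -0.003 0 -1" --pt "0 0 -0.003 0 -1"

```text
t: 9.67
eef_pos: [0.5445, -0.1843, 0.1677]
orientation: [-0.469, 0.469, -0.529, 0.53]
wrist_force: [-1.2, -0.3, 1.3]
finger_gap: 0.0108
```

```bash
python3 tcp.py
```

```text
t 9.6667 pos [ 0.5445 -0.1843  0.1677] yaw z -6.99 down [ 0. -0. -1.] F [-1.24 -0.25  1.32] gap 0.0108 q [ 0.61  0.5  -0.44  1.84  0.27  0.86 -0.08]
```

Call:
servo_tool --pt "0 0 0 0 -1" --pt "0 0 0 0 -0.65" --pt "0 0 0 0 -0.6" --pt "0 0 0 0 -0.4" --pt "0 0 0 0 0" --pt "0 0 0 0 0.5" --pt "0 0 0 0 0.5" --pt "0 0 0 0 0.5" --pt "0 0 0 0 0.5" --squeeze 20

```text
t: 10.42
eef_pos: [0.5444, -0.1842, 0.1673]
orientation: [-0.469, 0.469, -0.529, 0.53]
wrist_force: [0.5, -0.7, -0.6]
finger_gap: 0.0642
```

```bash
python3 tcp.py; python3 chk.py s5.png
```

```text
t 10.4167 pos [ 0.5444 -0.1842  0.1673] yaw z -6.98 down [ 0. -0. -1.] F [ 0.47 -0.67 -0.59] gap 0.0642 q [ 0.61  0.5  -0.44  1.84  0.27  0.86 -0.08]
face 902 X 0.007 z 0.101 n [ 0.9925 -0.1218  0.0069] yaw -0.1221
Y range 0.06 [-0.0605 -0.0589  0.0571  0.0588]
Y range 0.1 [-0.0604 -0.0584  0.0576  0.0588]
X of near points z<.035
foot n 865 X [-0.0079  0.0089  0.0239] Y [-0.0599  0.0783] zmin 0.00809361596819902
```

The board stands by itself: yaw -0.122, about 1 mm off centre. Rising straight up, then I'll look for the leg.

Call:
servo_tool --pt "0 0 0.03 0 0.5" --pt "0 0 0.07 0 0.5" --pt "0 0 0.12 0 0.5" --pt "0 0 0.17 0 0.5" --pt "0 0 0.22 0 0.5" --pt "0 0 0.26 0 -1" --pt "0 0 0.26 0 -1" --pt "0 0 0.26 0 -1" --pt "0 0 0.26 0 -1"

```text
t: 11.22
eef_pos: [0.5438, -0.1841, 0.2965]
orientation: [0.468, -0.469, 0.53, -0.529]
wrist_force: [-1.1, -0.2, -1.0]
finger_gap: 0.0155
```

```bash
cat > leg.py <<'E'
from h import *
import sys
exec(open("tcp.py").read())
yw=-.122; ex=np.array([np.cos(yw),np.sin(yw)]); ey=np.array([-ex[1],ex[0]]); B=np.array([.545,-.184])
print("tcp board frame",((s["eef_pos"][:2]-B)@ex).round(4),((s["eef_pos"][:2]-B)@ey).round(4))
for n in("wrist","top","scene"):
    c=cam(n); f=c["frame"].astype(int)
    if n=="wrist":
        if len(sys.argv)>1: save(c,sys.argv[1])
        z=c["z_map"]; v,u=np.mgrid[:400,:640]; a=(u-c["cx"])/c["fx"]; b=(v-c["cy"])/c["fy"]; r=np.hypot(a,b); k=np.tan(r)/np.maximum(r,1e-9)
        P=np.stack([a*k*z,-b*k*z,-z],-1)@c["R"].T+np.array(c["origin"]); P[z==0]=np.nan
    else: P=cloud(c)
    X=(P[...,:2]-B)@ex; Y=(P[...,:2]-B)@ey; z=P[...,2]
    red=(f[...,0]>90)&(f[...,1]<.45*f[...,0])&(f[...,2]<.45*f[...,0])&(X>-.13)&(X<.03)&(abs(Y)<.13)
    top=red&(abs(z-.153)<.008); post=red&(z>.01)&(z<.16)
    for k,m in(("posttop",top),("red",post)):
        if m.sum()>3: print(n,k,m.sum(),"X",np.percentile(X[m],[2,50,98]).round(4),"Y",np.percentile(Y[m],[2,50,98]).round(4),"z",np.percentile(z[m],[2,98]).round(3))
E
python3 leg.py w2.png; python3 chk.py s6.png | head -1
```

```text
t 11.2167 pos [ 0.5438 -0.1841  0.2965] yaw z -6.99 down [-0.001  0.    -1.   ] F [-1.09 -0.18 -0.97] gap 0.0155 q [ 0.65  0.35 -0.48  1.72  0.18  1.11 -0.01]
tcp board frame -0.0012 -0.0003
wrist posttop 259 X [-0.0163 -0.0113 -0.0071] Y [0.0681 0.0773 0.0867] z [0.149 0.153]
wrist red 1026 X [-0.0156 -0.0107 -0.0062] Y [0.0045 0.0496 0.0856] z [0.077 0.152]
top posttop 17 X [-0.0155 -0.0117 -0.0073] Y [0.073  0.0826 0.0895] z [0.147 0.159]
top red 95 X [-0.0957 -0.0148 -0.0077] Y [-0.007   0.0644  0.0888] z [0.011 0.156]
scene posttop 34 X [-0.0158 -0.0089 -0.0049] Y [0.0726 0.081  0.0884] z [0.145 0.156]
scene red 317 X [-0.0144 -0.0082 -0.0044] Y [0.0649 0.0798 0.0895] z [0.012 0.153]
face 1057 X 0.007 z 0.106 n [ 0.9928 -0.12    0.0073] yaw -0.1203
```

View pics/w2.png

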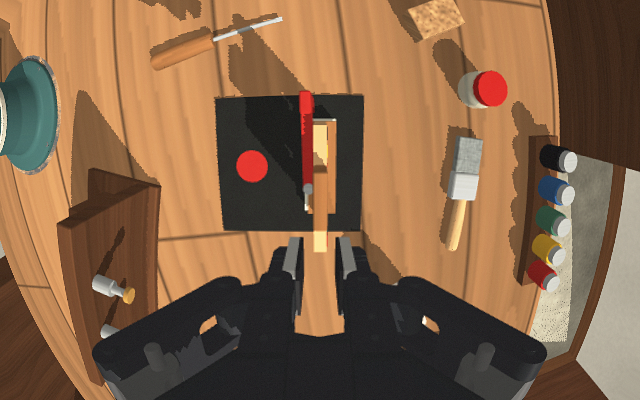

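The wrist view shows the board standing on the bar (320,185). The leg is folded (307,140), with its post top at (306,97), and the red spot is at (252,166). I'll bring the closed fingers down in front of the post, at board frame (30, 82).

Call:
servo_tool --pt "0.041 0.078 0 0 -1" --pt "0.082 0.156 0 0 -1" --pt "0.082 0.156 0 0 -1" --pt "0.082 0.156 0 0 -1" --pt "0.082 0.156 -0.07 0 -1" --pt "0.082 0.156 -0.14 0 -1" --pt "0.082 0.156 -0.2 0 -1" --pt "0.082 0.156 -0.25 0 -1" --pt "0.082 0.156 -0.298 0 -1" --pt "0.082 0.156 -0.298 0 -1" --pt "0.082 0.156 -0.298 0 -1" --pt "0.082 0.156 -0.298 0 -1"

```text
t: 12.42
eef_pos: [0.586, -0.1067, 0.1494]
orientation: [-0.469, 0.468, -0.529, 0.53]
wrist_force: [0.2, 0.2, 1.0]
finger_gap: 0.0002
```

```bash
python3 leg.py w3.png
cat > arc.py <<'E'
from h import *
import sys
# arc rows relative to the current commanded pose; args: start angle, end angle (deg), d (mm), n rows
s=state(); p=s["eef_pos"]; M=R.from_quat(np.roll(s["orientation"],-1)).as_matrix(); yaw=np.arctan2(M[1,2],M[0,2])
yw=-.122; B=np.array([.545,-.184]); ex=np.array([np.cos(yw),np.sin(yw)]); ey=np.array([-ex[1],ex[0]])
t0,t1,d,n=map(float,sys.argv[1:5])
for t in np.linspace(t0,t1,int(n)):
    a=np.radians(t); x=-.011-.080*np.sin(a)+d/1000*np.cos(a); y=.080*np.cos(a)+d/1000*np.sin(a)
    w=B+x*ex+y*ey; print(round(t),((w-p[:2])/.5).round(3),round(np.degrees(a+yw-yaw)/120,3))
E
python3 arc.py 0 80 22 10
```

```text
t 12.4167 pos [ 0.586  -0.1067  0.1494] yaw z -7.02 down [ 0.001 -0.    -1.   ] F [0.16 0.22 1.02] gap 0.0002 q [ 0.47  0.56 -0.45  1.8   0.31  0.85 -0.25]
tcp board frame 0.0313 0.0817
wrist posttop 587 X [-0.0159 -0.0111 -0.0066] Y [0.0771 0.0844 0.0883] z [0.145 0.153]
wrist red 3028 X [-0.0156 -0.0075 -0.0062] Y [0.0633 0.085  0.0883] z [0.016 0.152]
top red 10 X [-0.0165 -0.0156 -0.0151] Y [0.0765 0.0832 0.088 ] z [0.042 0.091]
scene red 104 X [-0.0108 -0.0077 -0.003 ] Y [0.071  0.0806 0.0894] z [0.012 0.07 ]
0 [-0.041  0.001] 0.0
9 [-0.066  0.009] 0.074
18 [-0.091  0.013] 0.148
27 [-0.117  0.013] 0.222
36 [-0.142  0.009] 0.296
44 [-0.167  0.001] 0.37
53 [-0.19 -0.01] 0.445
62 [-0.211 -0.025] 0.519
71 [-0.229 -0.043] 0.593
80 [-0.245 -0.064] 0.667
```

View pics/w3.png

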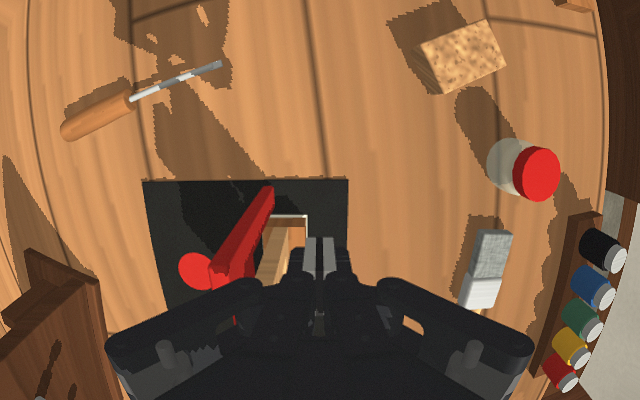

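The wrist view shows the closed fingers (320,260) in front of the red post (272,190) and beyond the panel edge, so the way is clear. Swinging the leg in an arc, half way first.

```bash
python3 arc.py 0 84 20 15
```

```text
0 [-0.045  0.002] 0.0
6 [-0.062  0.007] 0.05
12 [-0.079  0.011] 0.1
18 [-0.096  0.012] 0.15
24 [-0.113  0.012] 0.2
30 [-0.13   0.011] 0.25
36 [-0.147  0.007] 0.3
42 [-0.164  0.002] 0.35
48 [-0.179 -0.005] 0.4
54 [-0.194 -0.014] 0.45
60 [-0.208 -0.024] 0.5
66 [-0.221 -0.036] 0.55
72 [-0.233 -0.049] 0.6
78 [-0.243 -0.062] 0.65
84 [-0.252 -0.077] 0.7
```

Call:
servo_tool --pt "-0.023 0.001 0 0 -1" --pt "-0.045 0.002 0 0 -1" --pt "-0.062 0.007 0 0.05 -1" --pt "-0.079 0.011 0 0.1 -1" --pt "-0.096 0.012 0 0.15 -1" --pt "-0.113 0.012 0 0.2 -1" --pt "-0.13 0.011 0 0.25 -1" --pt "-0.147 0.007 0 0.3 -1" --pt "-0.164 0.002 0 0.35 -1" --pt "-0.164 0.002 0 0.35 -1" --pt "-0.164 0.002 0 0.35 -1"

```text
t: 13.48
eef_pos: [0.5038, -0.1057, 0.1493]
orientation: [0.627, -0.627, 0.327, -0.328]
wrist_force: [0.1, -0.3, 0.2]
finger_gap: -0.0001
```

```bash
python3 leg.py w4.png;  python3 chk.py s7.png; python3 arc.py 42 90 20 9
```

```text
t 13.4833 pos [ 0.5038 -0.1057  0.1493] yaw z 34.8 down [ 0.002 -0.001 -1.   ] F [ 0.14 -0.29  0.15] gap -0.0001 q [ 0.67  0.48 -0.65  1.99  0.4   0.8   0.39]
tcp board frame -0.0504 0.0727
wrist posttop 618 X [-0.0733 -0.0677 -0.0625] Y [0.0554 0.0623 0.0669] z [0.145 0.152]
wrist red 2226 X [-0.0734 -0.0685 -0.0574] Y [0.056  0.0639 0.0671] z [0.023 0.152]
scene posttop 9 X [-0.0611 -0.0569 -0.0539] Y [0.0521 0.055  0.0572] z [0.147 0.156]
scene red 226 X [-0.067  -0.0561 -0.0304] Y [0.0253 0.0552 0.0676] z [0.013 0.15 ]
face 1031 X 0.0069 z 0.106 n [ 0.9925 -0.1225  0.0042] yaw -0.1228
Y range 0.06 [-0.0599 -0.0583  0.056   0.0582]
Y range 0.1 [-0.0599 -0.0582  0.0564  0.0587]
X of near points z<.035
foot n 814 X [-0.0033  0.0092  0.0239] Y [-0.0598  0.0588] zmin 0.008072229735428538
42 [ 0.001 -0.001] 0.001
48 [-0.015 -0.008] 0.051
54 [-0.03  -0.017] 0.101
60 [-0.044 -0.027] 0.151
66 [-0.057 -0.039] 0.201
72 [-0.068 -0.051] 0.251
78 [-0.078 -0.065] 0.301
84 [-0.087 -0.08 ] 0.351
90 [-0.094 -0.096] 0.401
```

View pics/w4.png

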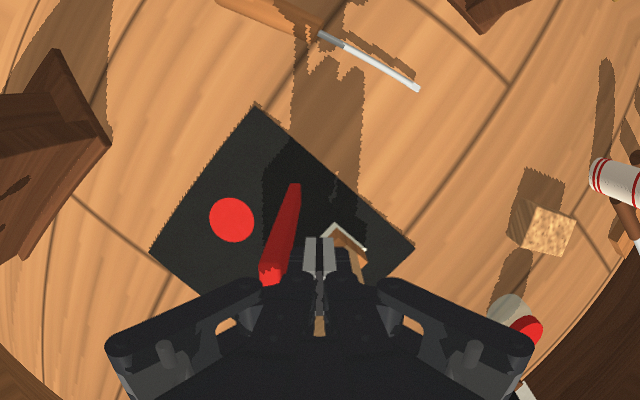

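The leg is about 43° out (post at 270,270), following the fingers, and the board hasn't moved. Continuing to 84°.

Call:
servo_tool --pt "-0.015 -0.008 0 0.05 -1" --pt "-0.03 -0.017 0 0.1 -1" --pt "-0.044 -0.027 0 0.15 -1" --pt "-0.057 -0.039 0 0.2 -1" --pt "-0.068 -0.051 0 0.25 -1" --pt "-0.078 -0.065 0 0.3 -1" --pt "-0.087 -0.08 0 0.35 -1" --pt "-0.087 -0.08 0 0.35 -1" --pt "-0.087 -0.08 0 0.35 -1"

```text
t: 14.43
eef_pos: [0.4601, -0.1453, 0.1483]
orientation: [0.703, -0.702, 0.081, -0.082]
wrist_force: [0.3, 0.9, -0.4]
finger_gap: -0.0001
```

```bash
python3 leg.py w5.png;  python3 chk.py s8.png|head -3; python3 arc.py 84 92 20 5
```

```text
t 14.4333 pos [ 0.4601 -0.1453  0.1483] yaw z 76.76 down [ 0.  0. -1.] F [ 0.26  0.91 -0.42] gap -0.0001 q [ 0.92  0.49 -0.83  2.05  0.51  0.81  1.12]
tcp board frame -0.089 0.0281
wrist posttop 643 X [-0.1    -0.0959 -0.0892] Y [0.0022 0.007  0.0115] z [0.145 0.152]
wrist red 2291 X [-0.1001 -0.0988 -0.0845] Y [0.0027 0.0086 0.0117] z [0.022 0.152]
scene posttop 21 X [-0.0961 -0.0846 -0.0794] Y [0.0048 0.0098 0.0126] z [0.145 0.158]
scene red 76 X [-0.0949 -0.0806 -0.0552] Y [0.0025 0.0094 0.0129] z [0.11  0.156]
face 1054 X 0.007 z 0.107 n [ 0.9922 -0.1246  0.0042] yaw -0.1249
Y range 0.06 [-0.06   -0.0587  0.0575  0.0588]
Y range 0.1 [-0.0605 -0.0583  0.0572  0.0588]
84 [ 0.001 -0.001] 0.0
86 [-0.002 -0.007] 0.017
88 [-0.004 -0.012] 0.034
90 [-0.006 -0.017] 0.05
92 [-0.008 -0.023] 0.067
```

Call:
servo_tool --pt "-0.001 -0.004 0 0.008 -1" --pt "-0.002 -0.007 0 0.017 -1" --pt "-0.003 -0.01 0 0.025 -1" --pt "-0.004 -0.012 0 0.034 -1" --pt "-0.005 -0.015 0 0.042 -1" --pt "-0.006 -0.018 0 0.05 -1" --pt "-0.006 -0.018 0 0.05 -1" --pt "-0.006 -0.018 0 0.05 -1"

```text
t: 15.3
eef_pos: [0.4568, -0.1543, 0.1483]
orientation: [0.706, -0.706, 0.043, -0.043]
wrist_force: [0.0, 0.4, 0.3]
finger_gap: 0.0004
```

```bash
python3 leg.py w6.png;  python3 chk.py s9.png|head -3
```

```text
t 15.3 pos [ 0.4568 -0.1543  0.1483] yaw z 82.99 down [ 0.  0. -1.] F [0.04 0.42 0.28] gap 0.0004 q [ 0.96  0.5  -0.86  2.05  0.53  0.82  1.24]
tcp board frame -0.0911 0.0187
wrist posttop 613 X [-0.1003 -0.0965 -0.0892] Y [-0.0059 -0.0016  0.0034] z [0.145 0.152]
wrist red 2106 X [-0.1006 -0.0996 -0.0863] Y [-0.0058 -0.0003  0.0037] z [0.021 0.152]
scene posttop 17 X [-0.0953 -0.0847 -0.0783] Y [-0.0029  0.0023  0.0055] z [0.147 0.155]
scene red 65 X [-0.0926 -0.081  -0.0553] Y [-0.0029  0.0023  0.0055] z [0.114 0.155]
face 1049 X 0.007 z 0.107 n [ 0.9927 -0.1205  0.0054] yaw -0.1208
Y range 0.06 [-0.0598 -0.0584  0.0575  0.0589]
Y range 0.1 [-0.0603 -0.0587  0.0574  0.0588]
```

Very close to the stop. I'll nudge another 1.5 mm so the leg certainly rests on it, and watch for any board movement.

Call:
servo_tool --pt "0 -0.001 0 0 -1" --pt "0 -0.002 0 0 -1" --pt "0 -0.003 0 0 -1" --pt "0 -0.003 0 0 -1" --pt "0 -0.003 0 0 -1"

```text
t: 15.92
eef_pos: [0.4568, -0.1556, 0.1483]
orientation: [0.706, -0.706, 0.043, -0.043]
wrist_force: [0.3, 0.9, 0.3]
finger_gap: 0.0001
```

```bash
python3 leg.py w7.png;  python3 chk.py s10.png|head -3
```

```text
t 15.9167 pos [ 0.4568 -0.1556  0.1483] yaw z 83.02 down [ 0.  0. -1.] F [0.3  0.85 0.3 ] gap 0.0001 q [ 0.96  0.5  -0.86  2.05  0.53  0.82  1.24]
tcp board frame -0.091 0.0175
wrist posttop 608 X [-0.1003 -0.0966 -0.0888] Y [-0.007  -0.0025  0.0024] z [0.146 0.152]
wrist red 2115 X [-0.1005 -0.0996 -0.0853] Y [-0.0068 -0.0013  0.0028] z [0.013 0.152]
scene posttop 17 X [-0.0946 -0.0853 -0.0787] Y [-0.0029  0.0003  0.0044] z [0.145 0.154]
scene red 61 X [-0.0926 -0.0797 -0.0549] Y [-0.0029  0.0018  0.0047] z [0.111 0.154]
face 1053 X 0.007 z 0.106 n [ 0.9919 -0.1268  0.0039] yaw -0.1272
Y range 0.06 [-0.0601 -0.0589  0.0566  0.059 ]
Y range 0.1 [-0.0606 -0.0579  0.0574  0.0586]
```

Call:
servo_tool --pt "0 -0.001 0 0 -1" --pt "0 -0.002 0 0 -1" --pt "0 -0.003 0 0 -1" --pt "0 -0.003 0 0 -1" --pt "0 -0.003 0 0 -1"

```text
t: 16.53
eef_pos: [0.4568, -0.1572, 0.1483]
orientation: [-0.706, 0.706, -0.043, 0.043]
wrist_force: [-0.1, 0.6, -0.1]
finger_gap: -0.0001
```

```bash
python3 leg.py w8.png; for i in 1 2 3; do python3 chk.py s11$i.png|head -3; done
```

```text
t 16.5333 pos [ 0.4568 -0.1572  0.1483] yaw z 83.01 down [ 0. -0. -1.] F [-0.11  0.55 -0.12] gap -0.0001 q [ 0.96  0.51 -0.86  2.05  0.53  0.82  1.24]
tcp board frame -0.0908 0.0159
wrist posttop 630 X [-0.1002 -0.0965 -0.0886] Y [-0.0087 -0.0042  0.0007] z [0.145 0.152]
wrist red 2150 X [-0.1004 -0.0994 -0.0853] Y [-0.0085 -0.003   0.0011] z [0.017 0.152]
scene posttop 15 X [-0.0958 -0.0862 -0.0812] Y [-0.0052 -0.0018  0.0035] z [0.148 0.157]
scene red 63 X [-0.0944 -0.0794 -0.0548] Y [-0.0052 -0.0002  0.0032] z [0.117 0.156]
face 1067 X 0.007 z 0.106 n [ 0.9948 -0.1016  0.0022] yaw -0.1018
Y range 0.06 [-0.0605 -0.0589  0.0574  0.0587]
Y range 0.1 [-0.0603 -0.0584  0.0567  0.0585]
face 1059 X 0.0072 z 0.107 n [ 0.9945 -0.1043  0.0053] yaw -0.1045
Y range 0.06 [-0.0604 -0.0588  0.0574  0.0591]
Y range 0.1 [-0.0601 -0.0582  0.0567  0.0586]
face 1047 X 0.0069 z 0.107 n [ 0.9939 -0.1101  0.0038] yaw -0.1103
Y range 0.06 [-0.0608 -0.0585  0.0568  0.0587]
Y range 0.1 [-0.0606 -0.0583  0.0566  0.0585]
```

The board yaw has gone from about -0.122 to -0.105, so the leg is on its stop and the last nudge turned the board about 1°. That is negligible. Backing off and rising.

Call:
servo_tool --pt "0 0.01 0 0 -1" --pt "0.002 0.03 0 0 -1" --pt "0.004 0.06 0 0 -1" --pt "0.006 0.08 0.04 0 -1" --pt "0.006 0.08 0.1 0 -1" --pt "0.006 0.08 0.18 0 -1" --pt "0 0.14 0.26 0 -1" --pt "0 0.22 0.34 0 -1" --pt "0 0.3 0.36 0 -1" --pt "0 0.38 0.36 0 -1" --pt "0 0.38 0.36 0 -1" --pt "0 0.38 0.36 0 -1"

```text
t: 17.83
eef_pos: [0.4564, 0.0388, 0.3297]
orientation: [0.706, -0.706, 0.039, -0.041]
wrist_force: [-0.0, -0.1, -0.1]
finger_gap: 0.0003
```

```bash
python3 leg.py w9.png; for i in 1 2 3; do python3 chk.py s12$i.png|head -2; done
python3 - <<'E'
from h import *
c=cam("top"); a=c["frame"][80:320,170:480,::-1]; b=cam("scene")["frame"][60:340,130:480,::-1]
a=cv2.resize(a,(362,280)); b=cv2.resize(b,(350,280)); cv2.imwrite("pics/fin.png",np.hstack([a,b]))
E
```

```text
t 17.8333 pos [0.4564 0.0388 0.3297] yaw z 83.52 down [ 0.003  0.    -1.   ] F [-0.03 -0.13 -0.15] gap 0.0003 q [ 0.86  0.21 -1.13  1.91  0.21  1.14  1.11]
tcp board frame -0.1151 0.2104
wrist posttop 150 X [-0.1003 -0.0912 -0.0816] Y [-0.0079 -0.0012  0.0014] z [0.145 0.153]
wrist red 1755 X [-0.1003 -0.0825 -0.0148] Y [-0.0075  0.0005  0.0025] z [0.019 0.152]
top posttop 18 X [-0.0977 -0.0897 -0.0815] Y [-0.0046 -0.0005  0.0038] z [0.147 0.16 ]
top red 120 X [-0.1016 -0.074  -0.0227] Y [-0.0051  0.0019  0.009 ] z [0.01  0.157]
scene posttop 21 X [-0.0987 -0.0872 -0.0785] Y [-0.0055 -0.0017  0.0031] z [0.147 0.157]
scene red 65 X [-0.0975 -0.08   -0.0558] Y [-0.0051 -0.0002  0.0032] z [0.117 0.155]
face 1064 X 0.007 z 0.107 n [ 0.9949 -0.1004  0.0091] yaw -0.1006
Y range 0.06 [-0.0603 -0.0587  0.0572  0.0586]
face 1057 X 0.007 z 0.107 n [ 0.9946 -0.103   0.0118] yaw -0.1032
Y range 0.06 [-0.06   -0.0591  0.0574  0.0585]
face 1069 X 0.007 z 0.107 n [ 0.9948 -0.102   0.0034] yaw -0.1021
Y range 0.06 [-0.0602 -0.0581  0.0569  0.0583]
```

View pics/fin.png

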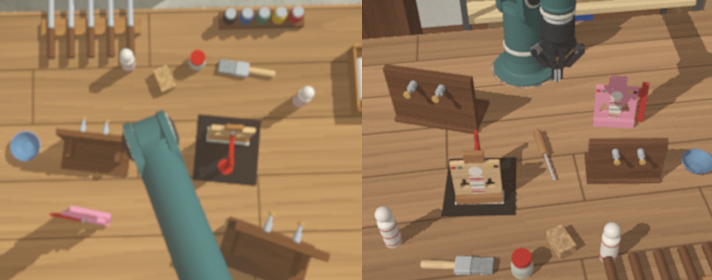

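The board stands on the white bar with the leg out over the red spot, and the bystanders are where they were. Handing in.

```bash
python3 -c "
from plant import workorder; print(workorder.hand_in())"
```

```text
the job is handed in; nothing more can be done
None
```

I took the board off the hanger, stood it on the white bar and swung its red leg out over the red spot. The job is handed in; it reports no verdict. The arm was clear of everything at about 18 s on the clock.

- **Taking it off:** I raised the board 21.5 mm and drew it about 60 mm along its own +x. It came off freely, with only its weight (about 4 N) showing at the wrist.
- **Board position:** It stands free, within about 1 mm of the bar's centre by the scene camera.
- **Board angle:** It ended at about -0.102 rad against the mat's -0.122 rad, so it is about 1° off square. My last nudge of the leg against its stop turned it that much, and I left it.
- **Leg:** It is at its stop, with the post 1–2 mm from the middle of the spot. The cameras disagreed by 1–3 mm on the post's position.
- **Bystanders:** They looked undisturbed in the last pictures. I did not measure them again.

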